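# Fill the seed tray and slide it under the propagation roof

### The job

Put the two coir pellets from the white saucer flat into the two empty cells of the black seed tray, one in each. Then slide the tray along the bench top, without lifting or tipping it, through the open end of the low wooden bay and under its clear roof until the tray sits squarely against the stop at the back. Leave the small pot, the tin, the dibber and the hand fork where they are.

Things in the scene. Friction and masses are not known exactly. Their poses are not given: they have to be found in the camera images.
- tray: Loose black seed tray, 98 mm along x, 146 along y, 34 high, 0.35 kg. 2 x 3 open cells, 43 mm square, 30 deep, walls and floor 4 mm; centres at x = +-23.5, y = -47.3, 0, +47.3 mm. Four cells hold fixed pellets, tops 4 mm below the rim; the empty ones are at (-23.5, +47.3) and (+23.5, 0). Origin: centre of the underside, z up. The +y end faces the bay and goes in first.
- cell_far (a point): Centre of the floor of the empty cell in the tray's +y row (4 mm above the tray's underside); axes as the tray's
- cell_mid (a point): Centre of the floor of the empty cell in the tray's middle row; axes as the tray's
- pellet_a: Loose brown coir pellet, an upright cylinder 32 mm in diameter and 26 mm high, 30 g, standing on the saucer's floor at the start. Origin: centre of its underside; z along its axis
- pellet_b: A second pellet just like pellet_a (either may go into either empty cell)
- saucer: Loose white ceramic saucer, 170 mm across the rim, 18 mm high, inner floor flat, 136 mm across and 5 mm above the bench; the two pellets stand on its x axis at -32 and +32 mm at the start. Origin: centre of the underside
- bay: Low bay fixed to the bench: two wooden battens 20 mm wide along y, 112 mm apart inside, stop board across the +y end, clear plastic roof with a dark front strip; open at -y. Clear height 52 mm, roof top 57 mm. Battens and roof start at y = -65 mm; stop face at +65 mm, so a tray home has its centre at y = -8 mm and sticks out 16 mm. Origin: on the bench, mid inside; z up
- bay_mouth (a point): Middle of the bay's opening, 26 mm above the bench, on the front plane of the battens
- small_pot: Bystander: small terracotta-coloured pot, 69 mm across, 62 mm high, upright. Origin: centre of the underside
- tin: Bystander: small tin, 52 mm across, 50 mm high. Origin: centre of the underside
- dibber: Bystander: beech dibber lying along its y, 205 mm long, up to 34 mm thick. Origin: on the bench at mid length
- garden_fork: Bystander: aluminium hand fork lying along its y, 270 mm long, 60 mm wide, 24 mm high. Origin: on the bench at mid length
Mind the look-alikes: they are no part of the job. Leave any pink look-alike of the pellet_a alone. There is more than one size of the tray; the one meant has the size given above.

How it is judged:
By the outcome, as a careful person would: the job done as asked, in the order asked, and still so for the second after the job is handed in, with the robot touching nothing.
It also fails if it takes over 72 s, if anything falls off the work surface, if the arm or the gripper's body presses on something with over 40 N, if the wrist force passes 120 N, or if a joint passes its speed limit or range.

### The arm

A 6-joint arm with a two-finger parallel gripper is mounted at the origin on the work surface. World frame = base frame: x ahead of the robot, y to its left, z up, the work surface at z = 0. Lengths are in m, angles in rad, forces in N, time in s.
With the tool pointing down it reaches from about 0.35 to 0.775 m from the base axis. Payload 7.3 kg.
Tool frame: the origin (TCP) lies at the very end of the fingers, on their centre line; the grasp point (between the pads) lies 19 mm behind it; z points along the fingers, y is the line along which they close (so a half turn about z gives the same grasp; the last joint's range is limited). The gripper opens to 92 mm and grips with 3 to 60 N. Pads are 19 mm wide; open, the fingers measure 130 mm over their backs; the gripper's body (75 mm by 190 mm) begins 47 mm behind the grasp point.
Start: joints at [-1.463, 0.342, 1.524, -0, 1.275, -0.146], TCP at [0.132, -0.508, 0.227] pointing down, gripper open.
Joint ranges: [-2.53, 2.53], [-0.77, 2.02], [0.04, 2.7], [-1, 4.14], [0.28, 2.66], [-3.11, 3.11]. Speed limits (rad/s): [2.57, 2.57, 3.14, 3.14, 3.14, 3.14].

### API

Orientations are given as [roll, pitch, yaw] about the fixed x, y, z axes, in that order (R = Rz(yaw) Ry(pitch) Rx(roll)).
In Python, from cell import * gives the robot as it stands.
- The arm moves only by the tool step_arm, never from a script. Its argument "commands" is a list of rows, each a list of 7 numbers: the opening, from 0 (shut) to 1 (fully open), then the shift along the world's x, y, z in cm, then the turn, a rotation vector about the world's x, y, z in rad. A call has 1 to 5 rows; each row is the pose to reach, as a shift and turn from the pose commanded when the call began; what a row does not reach only later rows make up. A row lasts 1/12 s, in which the tool goes at most 41.7 mm and 7.16 degrees, less where a joint would pass 70% of its speed; a pose out of reach is approached as far as the arm can. A call with a gripper value outside its range is refused whole. The fingers move at their own pace and stop on an object; "grip_force" is the grip in N (left out, the last holds). Time passes only in rows, so rows that repeat a pose let the fingers close. It gives the time, the measured TCP pose, the force, the opening and the grip force at its end, in the units of the state.
- observe(): the state, without advancing time (a new reading comes with each control period).
- read_camera(name): name is "side" or "top" or "wrist"; returns the picture (420x560x3 uint8, red, green, blue); there is no depth.
- camera_model(name): a dict with "vfov" (degrees; the focal length in pixels is half the picture's height over the tangent of half this angle, whatever the lens; pixels are square), "cx", "cy" (the principal point, pixels), "world_to_cam" (4x4, takes a point from world to camera coordinates). Camera axes: x right, y up, looking along -z (the intrinsics and any distortion apply to the point x, -y, -z); pixel columns grow to the right and rows downward; lengths in m; the calibration is good to about 2 mm. A picture is of the moment at which its call begins: read the wrist's pose just before it. camera_model takes no time and is no camera call; for the wrist camera it gives the pose at the moment of the call.
- hand_in(): hands the job in; it is judged then, once.
The state is a dict: "time": time; "qpos": joint angles; "qvel": joint speeds; "joint_efforts": joint torques, N m; "tool_pos": TCP position; "tool_rot": TCP orientation; "contact_force": force on the tool from outside, world axes, zero at the start; "torque": the same for the moment, N m; "opening": finger opening in m; "grip_force": force on a finger pad.
Only numpy, scipy, OpenCV 4.12 (cv2) and the standard library are available. Lean on these libraries where they do the work, as an engineer would, in place of code of your own. Each camera call takes 0.05 s, during which the arm holds its last target. There are 200 camera calls.

## Working session

There is one attempt and no reset: what is moved stays moved. The work goes in short steps, Python scripts to look and compute and a tool call to move; the robot and the scene stay as the last step left them, time stands still between calls to the robot, and variables do not carry over. Pictures are saved under pics/ and viewed, at most 10 in all, crops included, and the job is handed in when it is done.

Besides the shell and the picture viewer there is one more tool, called after "Call:" in YAML: its name, and indented under it one key for each argument. step_arm: Moves the arm, as the interface text tells. Its arguments: {"type":"object","properties":{"commands":{"type":"array"},"grip_force":{"type":"number"}},"required":["commands"]}

```bash
ls; mkdir -p pics
python3 - <<'E'
from cell import *
import cv2,numpy as np
for n in ["top","side"]:
    im=read_camera(n); cv2.imwrite(f"pics/{n}0.png",im[:,:,::-1])
    m=camera_model(n); print(n,m)
print(observe()["time"], observe()["contact_force"])
E
```

```text
pics
top {'vfov': 46.96403424467118, 'cx': 278.0920760176558, 'cy': 208.8709564297922, 'world_to_cam': array([[-0.01760959, -0.99983317, -0.00485189, -0.01793056],
       [ 0.98735892, -0.01815398,  0.1574573 , -0.48293631],
       [-0.15751911, -0.0020178 ,  0.98751388, -1.35283744],
       [ 0.        ,  0.        ,  0.        ,  1.        ]])}
side {'vfov': 56.511870961936495, 'cx': 284.00330399571783, 'cy': 206.89408078741553, 'world_to_cam': array([[ 0.79575568, -0.6053177 , -0.01906247, -0.41762843],
       [ 0.45918096,  0.58252205,  0.67068689, -0.24488747],
       [-0.39487434, -0.54245603,  0.74149559, -0.73395103],
       [ 0.        ,  0.        ,  0.        ,  1.        ]])}
0.1 [0.18566789 0.37709399 0.88616435]
```

View pics/top0.png

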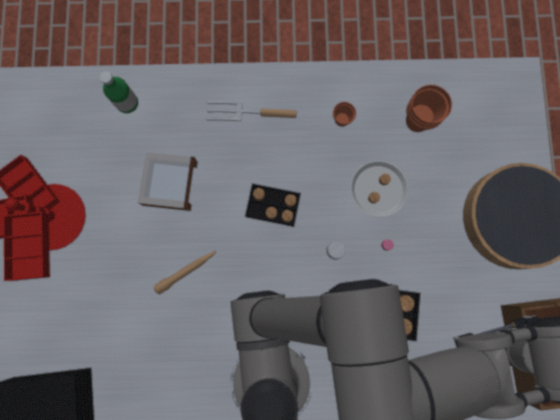

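View pics/side0.png

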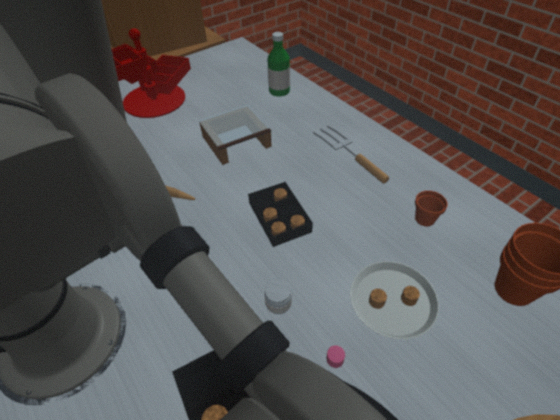

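The top view shows the tray at (273,205) and the saucer at (380,190), with brown pellets at (385,180) and (374,197). The bay is at (168,182), with its dark strip and mouth facing right (-y).

Look-alikes:
- The pink pellet at (388,245) is excluded by colour.
- The second tray at (405,315), partly under the arm, is excluded by size. I'll check this by measuring.
- The fixed pellets sit in the trays, not on the saucer.

Next I'll measure these by casting rays.

```bash
cat > h.py <<'E'
from cell import *
import cv2,numpy as np
def ray(m,px,H=420):
    f=H/2/np.tan(np.radians(m["vfov"])/2); T=m["world_to_cam"]; R=T[:3,:3]
    px=np.atleast_2d(np.asarray(px,float))
    d=np.c_[(px[:,0]-m["cx"])/f,-(px[:,1]-m["cy"])/f,-np.ones(len(px))]@R
    return -R.T@T[:3,3],d
def at(m,px,z):
    c,d=ray(m,px); return c+d*((z-c[2])/d[:,2])[:,None]
def proj(m,P):
    f=210/np.tan(np.radians(m["vfov"])/2); T=m["world_to_cam"]
    q=np.atleast_2d(P)@T[:3,:3].T+T[:3,3]; return np.c_[m["cx"]-f*q[:,0]/q[:,2],m["cy"]+f*q[:,1]/q[:,2]]
def blobs(mask,amin):
    cs,_=cv2.findContours(mask.astype(np.uint8),cv2.RETR_EXTERNAL,cv2.CHAIN_APPROX_NONE)
    return [c for c in cs if cv2.contourArea(c)>=amin]
def mid(c):
    M=cv2.moments(c); return np.array([M["m10"]/M["m00"],M["m01"]/M["m00"]])
def rect(P):  # metric rectangle: centre, sizes, angle
    (c,s,a)=cv2.minAreaRect((P[:,:2]*1000).astype(np.float32)); return np.round(c,1),np.round(s,1),round(a,1)
E
python3 - <<'E'
from h import *
im=cv2.imread("pics/top0.png"); m=camera_model("top"); hsv=cv2.cvtColor(im,cv2.COLOR_BGR2HSV)
h,s,v=cv2.split(hsv)
br=(h<22)&(s>80)&(v>60)
print("brown")
for c in blobs(br,25):
    p=mid(c)
    if 100<p[0]<470 and 70<p[1]<340: print(np.round(p,1),cv2.contourArea(c),np.round(at(m,p,.028)[0]*1000,0))
dark=(v<60)
print("dark")
for c in blobs(dark,80):
    p=mid(c)
    if 100<p[0]<460 and 70<p[1]<345: print(np.round(p,1),cv2.contourArea(c),rect(at(m,c[:,0,:],.034)))
print("white saucer")
w=(v>175)&(s<25)
for c in blobs(w,150):
    p=mid(c)
    if 100<p[0]<460 and 70<p[1]<345: print(np.round(p,1),cv2.contourArea(c),rect(at(m,c[:,0,:],.018)))
for p in [(273,205),(380,205),(168,182),(50,400),(355,165),(300,150)]: print(p,hsv[p[1],p[0]])
cv2.imwrite("pics/crop1.png",cv2.resize(im[130:270,120:420],None,fx=2.6,fy=2.6,interpolation=cv2.INTER_CUBIC))
E
```

```text
brown
[407.7 325.9] 79.5 [ 147. -382.   28.]
[406.7 302.7] 171.0 [ 211. -383.   28.]
[178.8 274.8] 310.5 [300. 259.  28.]
[287.  215.3] 95.0 [465. -52.  28.]
[271.  212.1] 93.0 [475.  -6.  28.]
[290.1 199.6] 93.0 [511. -62.  28.]
[373.7 197. ] 57.5 [ 514. -305.   28.]
[258.3 193.4] 96.0 [531.  30.  28.]
[384.5 178.9] 57.0 [ 567. -339.   28.]
[278.2 112.7] 138.0 [776. -32.  28.]
[343.7 113.3] 355.0 [ 770. -228.   28.]
[428.1 107.3] 1425.5 [ 784. -481.   28.]
dark
[289.4 332.7] 1276.0 (array([159.3, -30. ]), array([130.5, 250.1]), 1.6)
[411.7 314.1] 341.5 (array([ 177.2, -386.1]), array([ 56. , 130.6]), 86.7)
[256.7 294.6] 108.5 (array([241.2,  36.2]), array([ 12.8, 104.7]), 6.5)
[357.1 285.5] 343.5 (array([ 262. , -247.6]), array([ 22.4, 167.3]), 6.2)
[272.4 204.7] 1531.0 (array([495.9, -10.5]), array([140.7,  96.6]), 77.4)
white saucer
(273, 205) [120  22  23]
(380, 205) [111  12 144]
(168, 182) [108  31 150]
(50, 400) [120  31  25]
(355, 165) [113  22 142]
(300, 150) [107  25 143]
```

View pics/crop1.png

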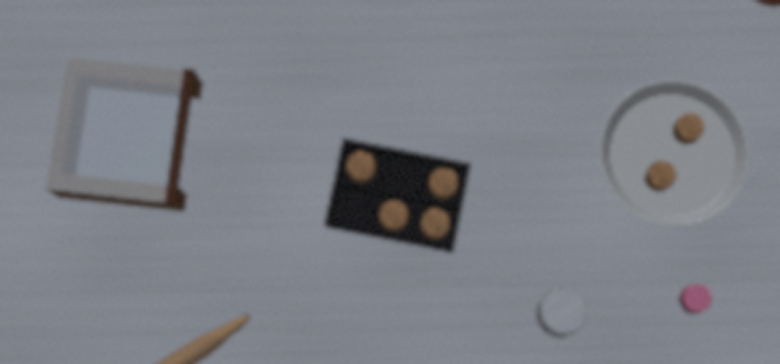

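The crop matches the description. The tray measures about 141x97 mm and its empty cells are lower-left and upper-middle. Two brown pellets stand on the saucer 63 mm apart, and the pink one at crop (696,298) is excluded. Next I'll get the tool axes and the bay pose.

Run:
```python
from h import *
from scipy.spatial.transform import Rotation as R
o=observe(); print(o["tool_pos"],o["tool_rot"],o["opening"]); r=R.from_euler("xyz",o["tool_rot"]).as_matrix(); print("tool y dir deg",np.degrees(np.arctan2(r[1,1],r[0,1])))
w=camera_model("wrist"); T=w["world_to_cam"]; print("wrist cam",-T[:3,:3].T@T[:3,3], "look",-T[2,:3],w["vfov"])
im=cv2.imread("pics/top0.png"); m=camera_model("top"); hsv=cv2.cvtColor(im,cv2.COLOR_BGR2HSV)
c2t=lambda p:np.array(p)/2.6+[120,130]
# roof corners rough (z=.057) from crop
q=[(190,70),(180,205),(50,190),(70,58)]
P=at(m,[c2t(p) for p in q],.057)*1000; print(np.round(P,0)); print("edges",np.linalg.norm(np.diff(P[[0,1,2,3,0]],axis=0),axis=1))
h,s,v=cv2.split(hsv)
d=(v<85)&(s>60)
for c in blobs(d,40):
    p=mid(c)
    if 130<p[0]<210 and 140<p[1]<220: print(p,rect(at(m,c[:,0,:],.057)))
```

```text
[ 0.13179171 -0.50782941  0.22612921] [-3.14025706e+00 -1.84622045e-04  2.53772619e-01] 0.09196448935399515
tool y dir deg -75.459885821255
wrist cam [ 0.20186445 -0.4891888   0.384498  ] look [-0.26059172 -0.06670148 -0.96314218] 61.859583118934715
[[636. 216.  57.]
 [484. 226.  57.]
 [504. 368.  57.]
 [652. 350.  57.]]
edges [152.1205129  143.98309944 149.98132228 134.89960833]
[189.21416235 183.64421416] (array([558.4, 225.7]), array([ 17.4, 150. ]), 82.8)
```

Call:
step_arm:
  commands:
    - [1,4,2,1,0,0,0]
    - [1,8,4,1,0,0,0]
    - [1,12,6,2,0,0,0]
    - [1,15,7,2,0,0,0]
    - [1,18,9,2,0,0,0]
  grip_force: 10

```text
time: 0.52
tool_pos: [0.3141, -0.4177, 0.2471]
tool_rot: [3.14, -0.001, 0.254]
contact_force: [0.3, -0.8, -0.2]
opening: 0.0919
grip_force: 0.0
```

Call:
step_arm:
  commands:
    - [1,3,1.5,0,0,0,-0.12]
    - [1,7,3,-1,0,0,-0.24]
    - [1,11,5,-2,0,0,-0.36]
    - [1,14,6,-3,0,0,-0.48]
    - [1,17,7.5,-5,0,0,-0.6]

```text
time: 0.93
tool_pos: [0.4819, -0.344, 0.1991]
tool_rot: [3.14, -0.003, -0.344]
contact_force: [0.2, -0.8, 0.5]
opening: 0.0921
grip_force: 0.0
```

Call:
step_arm:
  commands:
    - [1,2,1,-1,0,0,-0.11]
    - [1,4,2,-3,0,0,-0.22]
    - [1,4,2,-5,0,0,-0.22]
    - [1,4,2,-5,0,0,-0.22]

```text
time: 1.27
tool_pos: [0.5184, -0.3218, 0.1433]
tool_rot: [-3.141, 0.009, -0.556]
contact_force: [-0.5, 0.0, -1.0]
opening: 0.0916
grip_force: 0.0
```

Run:
```python
from h import *
import json
m=camera_model("wrist"); im=read_camera("wrist"); cv2.imwrite("pics/w1.png",im[:,:,::-1])
np.save("w1.npy",m,allow_pickle=True); o=observe(); print(o["tool_pos"],o["tool_rot"],o["time"])
hsv=cv2.cvtColor(im[:,:,::-1].copy(),cv2.COLOR_BGR2HSV); h,s,v=cv2.split(hsv)
for c in blobs((h<22)&(s>80)&(v>50),200):
    (x,y),r=cv2.minEnclosingCircle(c); print(np.round(mid(c)),r,np.round(at(m,[mid(c)],.028)[0]*1000,1),rect(at(m,c[:,0,:],.031)))
```

```text
[ 0.51843902 -0.32297062  0.14566835] [-3.14110904  0.00604052 -0.55633619] 1.3167
[430. 353.] 152.1184844970703 [ 322.3 -371.    28. ] (array([ 337.5, -354.3]), array([276.7,  12.8]), 58.3)
[469. 302.] 31.32101821899414 [ 352.3 -421.9   28. ] (array([ 355.4, -418.9]), array([27. , 62.7]), 72.0)
[ 66. 302.] 30.335721969604492 [ 537.6 -121.6   28. ] (array([ 538.1, -126.2]), array([12.4, 61. ]), 43.5)
[259. 213.] 20.7633056640625 [ 517.7 -308.9   28. ] (array([ 518.7, -309.6]), array([29.1, 34.3]), 58.2)
[259. 135.] 20.591228485107422 [ 570.3 -342.5   28. ] (array([ 570.1, -342.6]), array([29.5, 29.6]), 58.2)
```

View pics/w1.png

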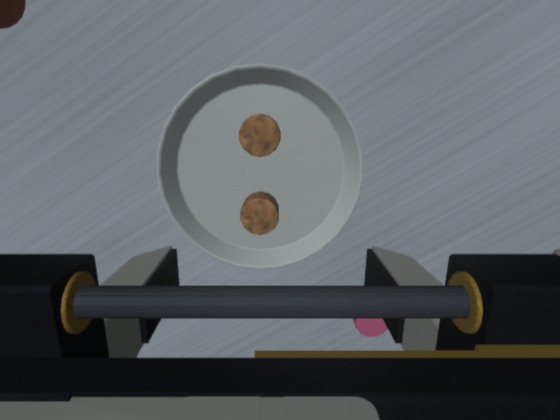

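The wrist view shows the two brown pellets on the saucer at (259,213) and (259,135), and the pink one at (370,325), which I'll leave alone. The near pellet measures about (0.517,-0.308). Descending on it.

Call:
step_arm:
  commands:
    - [0.75,-0.5,1.5,-3,0,0,0]
    - [0.75,-0.5,1.5,-6,0,0,0]
    - [0.75,-0.5,1.5,-9,0,0,0]
    - [0.75,-0.5,1.5,-10,0,0,0]
    - [0.75,-0.5,1.5,-10,0,0,0]

```text
time: 1.73
tool_pos: [0.513, -0.3092, 0.0469]
tool_rot: [-3.141, 0.004, -0.559]
contact_force: [-0.1, -0.1, 0.2]
opening: 0.0697
grip_force: 0.0
```

Run:
```python
from h import *
for _ in range(2):
    m=camera_model("wrist"); im=read_camera("wrist")
o=observe(); print(o["tool_pos"],o["tool_rot"],o["time"],o["contact_force"])
cv2.imwrite("pics/w2.png",im[:,:,::-1])
hsv=cv2.cvtColor(im[:,:,::-1].copy(),cv2.COLOR_BGR2HSV); h,s,v=cv2.split(hsv)
for c in blobs((h<22)&(s>80)&(v>50),400):
    (x,y),r=cv2.minEnclosingCircle(c); print(np.round(mid(c)),r,np.round(at(m,[mid(c)],.028)[0]*1000,1),rect(at(m,c[:,0,:],.031)))
print("tcp px",proj(m,o["tool_pos"]))
```

```text
[ 0.51502987 -0.31055645  0.04996466] [ 3.14119935e+00 -2.22496227e-03 -5.58636005e-01] 1.8333 [-0.16124369 -0.40647424  0.17899403]
[411. 352.] 178.55682373046875 [ 414.3 -345.9   28. ] (array([ 427.5, -331.5]), array([210.8,   8.9]), 58.1)
[422. 302.] 31.325010299682617 [ 441.5 -365.8   28. ] (array([ 444. , -364.3]), array([13.7, 40.2]), 68.3)
[267. 245.] 32.039146423339844 [ 518.2 -309.2   28. ] (array([ 519.1, -309.8]), array([30.1, 36.6]), 59.1)
[268. 128.] 32.0616569519043 [ 570.4 -342.5   28. ] (array([ 570.2, -342.5]), array([30.1, 30.2]), 13.2)
tcp px [[272.21043843 264.77127704]]
```

Call:
step_arm:
  commands:
    - [0.75,0.2,0,-1.4,0,0,0]
    - [0.75,0.2,0,-2.4,0,0,0]
    - [0.3,0.2,0,-2.4,0,0,0]
    - [0.2,0.2,0,-2.4,0,0,0]
    - [0.2,0.2,0,-2.4,0,0,0]
  grip_force: 10

```text
time: 2.25
tool_pos: [0.5168, -0.3098, 0.0252]
tool_rot: [3.141, -0.001, -0.558]
contact_force: [-0.6, -1.0, -0.2]
opening: 0.0536
grip_force: 0.0
```

Call:
step_arm:
  commands:
    - [0.2,0,0,0,0,0,0]
    - [0.2,0,0,0,0,0,0]
    - [0.2,0,0,0,0,0,0]

```text
time: 2.5
tool_pos: [0.5166, -0.3095, 0.0247]
tool_rot: [3.141, -0.001, -0.558]
contact_force: [-0.9, -0.0, -0.5]
opening: 0.0336
grip_force: 0.0
```

Call:
step_arm:
  commands:
    - [0.2,0,0,0,0,0,0]
    - [0.2,0,0,0,0,0,0]
    - [0.2,0,0,1,0,0,0]
    - [0.2,0,0,4,0,0,0]
    - [0.2,0,0,6,0,0,0]

```text
time: 2.92
tool_pos: [0.5165, -0.3094, 0.0859]
tool_rot: [3.142, 0.0, -0.558]
contact_force: [1.3, -1.5, 0.3]
opening: 0.0315
grip_force: 10.0
```

Call:
step_arm:
  commands:
    - [0.2,0,2,2,0,0,0]
    - [0.2,-1,6,4,0,0,0]
    - [0.2,-2,10,5,0,0,0]
    - [0.2,-2,14,5,0,0,0]
    - [0.2,-3,18,5,0,0,0]

```text
time: 3.33
tool_pos: [0.4877, -0.1305, 0.136]
tool_rot: [-3.141, -0.004, -0.559]
contact_force: [0.4, -0.4, 0.2]
opening: 0.0317
grip_force: 10.0
```

Call:
step_arm:
  commands:
    - [0.2,-0.5,4,0,0,0,0]
    - [0.2,-1,8,0,0,0,0]
    - [0.2,-1.9,11,0,0,0,0]
    - [0.2,-1.9,12.3,0,0,0,0]
    - [0.2,-1.9,12.3,0,0,0,0]

```text
time: 3.75
tool_pos: [0.4673, -0.0059, 0.135]
tool_rot: [-3.141, 0.0, -0.554]
contact_force: [-0.5, -0.1, -0.0]
opening: 0.0315
grip_force: 10.0
```

Run:
```python
from h import *
for _ in range(4):
    m=camera_model("wrist"); im=read_camera("wrist")
o=observe(); print(o["tool_pos"],o["tool_rot"],o["time"],o["opening"])
cv2.imwrite("pics/w3.png",im[:,:,::-1])
hsv=cv2.cvtColor(im[:,:,::-1].copy(),cv2.COLOR_BGR2HSV); h,s,v=cv2.split(hsv)
for c in blobs((h<22)&(s>80)&(v>50),200):
    (x,y),r=cv2.minEnclosingCircle(c); print(np.round(mid(c)),round(r,1),np.round(at(m,[mid(c)],.030)[0]*1000,1))
print("tcp px",proj(m,o["tool_pos"]))
for c in blobs(v<50,800): print("dark",np.round(mid(c)),cv2.contourArea(c),rect(at(m,c[:,0,:],.034)))
```

```text
[ 0.46837935 -0.00959268  0.13449376] [ 3.14150846e+00 -7.03049104e-04 -5.58820361e-01] 3.95 0.03119979325172862
[326. 352.] 184.5 [333.2  19.1  30. ]
[ 18. 326.] 15.7 [495.5 230.3  30. ]
[344. 303.] 31.2 [367.  -17.8  30. ]
[198. 303.] 31.2 [432.2  86.2  30. ]
[271. 259.] 36.6 [433.5  13.4  30. ]
[264. 199.] 22.9 [478.7  -8.5  30. ]
[321. 179.] 22.8 [468.9 -53.2  30. ]
[186. 163.] 23.6 [533.   26.2  30. ]
[303. 121.] 22.8 [512.8 -63.4  30. ]
tcp px [[272.8353733  265.16958557]]
dark [405. 313.] 6713.5 (array([338.6, -58.5]), array([117.7,  73.2]), 61.2)
dark [255. 311.] 48182.5 (array([409.6,   4.2]), array([508.4, 270.3]), 53.8)
```

View pics/w3.png

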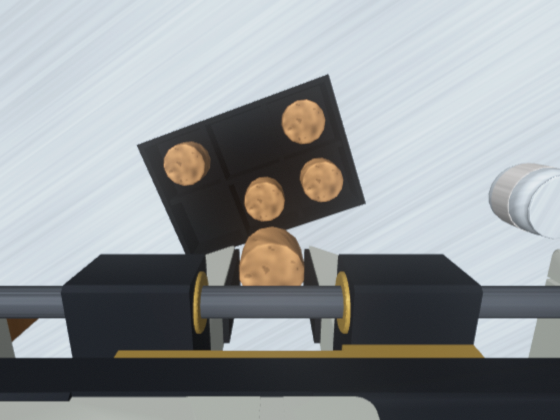

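The wrist view shows the pellet held at (271,259). The tray's fixed pellets are at (264,199), (321,179), (186,163) and (303,121), and the empty cells are at about (210,215) and (240,140). I'll fit the tray pose to these.

```bash
cat >> h.py <<'E'
L4=np.array([[-23.5,-47.3],[-23.5,0],[23.5,47.3],[23.5,-47.3]])
def fit(L,W):
    A,_=cv2.estimateAffinePartial2D(np.float32(L),np.float32(W),method=cv2.LMEDS,refineIters=50)
    L=np.array(L);W=np.array(W);l=L-L.mean(0);w=W-W.mean(0)
    z=((w[:,0]+1j*w[:,1])*(l[:,0]-1j*l[:,1])).sum(); s=abs(z)/(l**2).sum(); th=np.angle(z)
    Rm=np.array([[np.cos(th),-np.sin(th)],[np.sin(th),np.cos(th)]]); t=W.mean(0)-s*Rm@L.mean(0)
    return t,np.degrees(th),s,Rm
E
sed -i '/estimateAffine/d' h.py
python3 - <<'E'
from h import *
for n,W in dict(wrist=[(468.9,-53.2),(478.7,-8.5),(533,26.2),(512.8,-63.4)],top=[(465,-52),(475,-6),(531,30),(511,-62)]).items():
    t,a,s,Rm=fit(L4,W); print(n,t,a,s,"far",t+s*Rm@[-23.5,47.3],"mid",t+s*Rm@[23.5,0])
E
```

```text
wrist [500.85696637 -13.56312396] -12.6586116769178 0.9674372665089834 far [488.70266805  36.06651209] mid [523.03913017 -18.54525586]
top [498.01397379 -10.98272897] -12.31330889587918 0.9969092440082298 far [485.18142335  40.08241297] mid [520.90241938 -15.97878682]
```

Call:
step_arm:
  commands:
    - [0.2,1,2.5,-1,0,0,0]
    - [0.2,1.9,4.8,-3,0,0,0]
    - [0.2,1.9,4.8,-5.5,0,0,0]
    - [0.2,1.9,4.8,-7,0,0,0]
    - [0.2,1.9,4.8,-7,0,0,0]

```text
time: 4.37
tool_pos: [0.4853, 0.0386, 0.0613]
tool_rot: [3.139, 0.005, -0.559]
contact_force: [-1.6, 0.1, -0.1]
opening: 0.0316
grip_force: 10.0
```

Run:
```python
from h import *
for _ in range(3):
    m=camera_model("wrist"); im=read_camera("wrist"); print(np.round(observe()["tool_pos"],4))
t=read_camera("top"); s=read_camera("side"); mt=camera_model("top"); ms=camera_model("side")
a=cv2.resize(im,(400,300)); 
def crop(i,m,P,w=55,h=45):
    u,v=proj(m,P)[0].astype(int); print(u,v); return cv2.resize(i[v-h:v+h,u-w:u+w],(400,300),interpolation=cv2.INTER_CUBIC)
P=[.488,.038,.034]
out=np.vstack([np.hstack([a,crop(s,ms,P)]),np.hstack([crop(t,mt,P),np.zeros_like(a)])])
cv2.imwrite("pics/w4.png",out[:,:,::-1])
```

```text
[0.4862 0.0384 0.063 ]
[0.4871 0.0383 0.0642]
[0.4877 0.0384 0.0649]
261 196
255 207
```

View pics/w4.png

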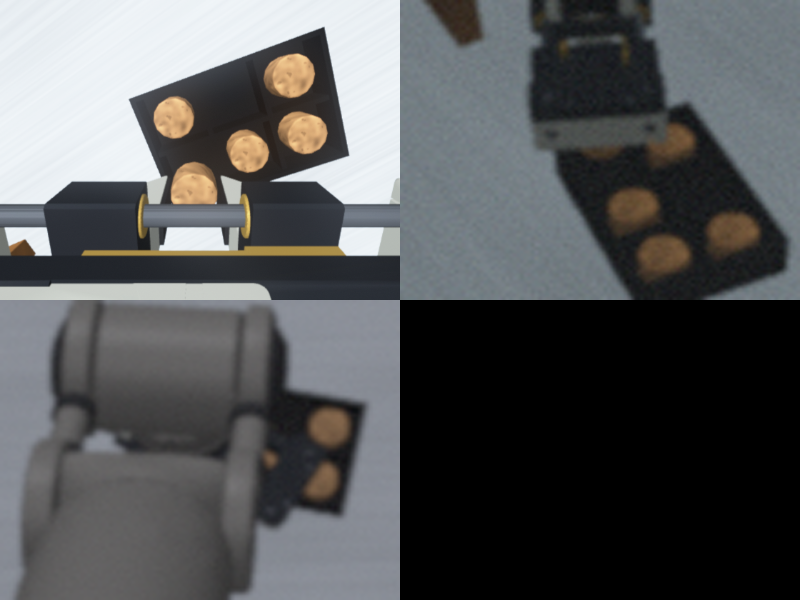

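The tiled view shows the held pellet over the lower-left cell: wrist panel (193,185), with the fixed pellets at (174,118), (247,150), (302,132) and (289,75). I'll refit the tray from this closer pose.

Run:
```python
from h import *
m=camera_model("wrist"); im=read_camera("wrist"); o=observe(); print(o["tool_pos"],o["tool_rot"],o["time"])
hsv=cv2.cvtColor(im[:,:,::-1].copy(),cv2.COLOR_BGR2HSV); h,s,v=cv2.split(hsv)
W=[]
for c in blobs((h<22)&(s>80)&(v>50),600):
    p=mid(c)
    print(np.round(p),cv2.contourArea(c),np.round(at(m,[p],.030)[0]*1000,1))
print("tcp px",proj(m,o["tool_pos"]), "pellet bottom/top px",proj(m,o["tool_pos"]+[[0,0,-.0195],[0,0,.0065]]))
```

```text
[0.48789034 0.03870899 0.06539442] [-3.14060739e+00 -2.11193137e-03 -5.58995374e-01] 4.6667
[326. 352.] 3233.0 [404.7  49.7  30. ]
[271. 259.] 3233.0 [478.4  45.1  30. ]
[347. 212.] 2746.5 [480.2  -7.1  30. ]
[423. 186.] 3153.0 [470.8 -51.   30. ]
[245. 165.] 2552.5 [533.5  27.7  30. ]
[405. 107.] 3429.5 [514.2 -61.1  30. ]
tcp px [[272.07946349 265.87632794]] pellet bottom/top px [[272.04276463 250.90712932]
 [272.09354621 271.62057063]]
```

Call:
step_arm:
  commands:
    - [0.2,0,0.1,-1,0,0,0]
    - [0.2,0,0.1,-2,0,0,0]
    - [0.2,0,0.1,-2.6,0,0,0]
    - [0.2,0,0.1,-2.7,0,0,0]
    - [0.2,0,0.1,-2.7,0,0,0]

```text
time: 5.08
tool_pos: [0.4864, 0.0404, 0.0364]
tool_rot: [3.141, 0.002, -0.558]
contact_force: [0.2, -0.3, -1.0]
opening: 0.0314
grip_force: 10.0
```

Call:
step_arm:
  commands:
    - [0.2,0,0,0,0,0,0]
    - [0.2,0,0,0,0,0,0]
    - [0.2,0,0,0,0,0,0]

```text
time: 5.33
tool_pos: [0.4872, 0.0403, 0.0375]
tool_rot: [-3.141, -0.001, -0.558]
contact_force: [0.5, 0.7, 0.2]
opening: 0.0313
grip_force: 10.0
```

Call:
step_arm:
  commands:
    - [0.5,0,0,-0.1,0,0,0]
    - [0.5,0,0,-0.1,0,0,0]
    - [0.5,0,0,-0.1,0,0,0]
    - [0.5,0,0,1,0,0,0]
    - [0.6,-1,-1,4,0,0,0]

```text
time: 5.75
tool_pos: [0.476, 0.0311, 0.075]
tool_rot: [3.139, 0.005, -0.557]
contact_force: [-0.1, -1.1, -0.0]
opening: 0.0488
grip_force: 0.0
```

Call:
step_arm:
  commands:
    - [0.75,-2,-3,3,0,0,0]
    - [0.75,-3,-6,5,0,0,0]
    - [0.75,-3,-6,5,0,0,0]

```text
time: 6.0
tool_pos: [0.4476, -0.0336, 0.1311]
tool_rot: [-3.141, -0.007, -0.56]
contact_force: [1.4, -0.3, 1.8]
opening: 0.0666
grip_force: 0.0
```

Run:
```python
from h import *
m=camera_model("wrist"); im=read_camera("wrist"); o=observe(); print(o["tool_pos"],o["time"],o["opening"])
s=read_camera("side"); ms=camera_model("side")
u,v=proj(ms,[.49,0,.03])[0].astype(int)
cv2.imwrite("pics/w5.png",np.hstack([cv2.resize(im,(400,300)),cv2.resize(s[v-45:v+45,u-60:u+60],(400,300),interpolation=cv2.INTER_CUBIC)])[:,:,::-1])
hsv=cv2.cvtColor(im[:,:,::-1].copy(),cv2.COLOR_BGR2HSV); h,ss,v=cv2.split(hsv)
for c in blobs((h<22)&(ss>80)&(v>50),300):
    p=mid(c); print(np.round(p),cv2.contourArea(c),np.round(at(m,[p],.030)[0]*1000,1))
```

```text
[ 0.44770854 -0.03199843  0.12954105] 6.05 0.06797227837104847
[411. 352.] 3139.0 [277.3 -68.7  30. ]
[417. 303.] 824.0 [317.5 -93.9  30. ]
[125. 302.] 736.5 [445.7 110.6  30. ]
[167. 215.] 1590.5 [487.9  37.   30. ]
[224. 195.] 1502.0 [478.2  -9.4  30. ]
[280. 175.] 1442.5 [468.  -53.8  30. ]
[144. 159.] 1711.5 [532.2  25.4  30. ]
[259. 116.] 1534.5 [512.6 -63.6  30. ]
```

View pics/w5.png

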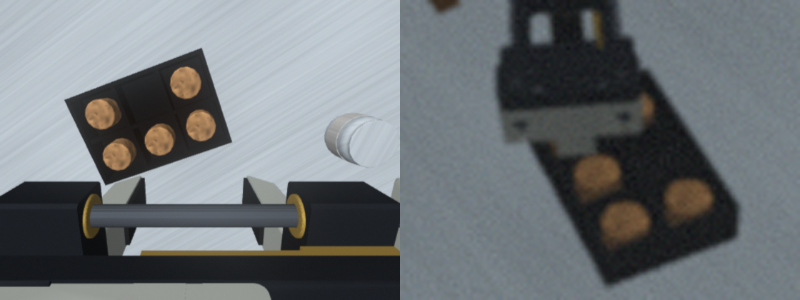

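Pellet A is down in the far cell: wrist panel (118,155), seated like its neighbours, and the tray hasn't shifted. Now pellet B.

Call:
step_arm:
  commands:
    - [0.75,1,-3,0,0,0,0]
    - [0.75,2.5,-7,0,0,0,0]
    - [0.75,4,-10.5,0,0,0,0]
    - [0.75,5.5,-14,0,0,0,0]
    - [0.75,7,-17.5,0,0,0,0]

```text
time: 6.52
tool_pos: [0.5176, -0.205, 0.1258]
tool_rot: [-3.141, 0.002, -0.557]
contact_force: [1.2, -0.2, -0.6]
opening: 0.069
grip_force: 0.0
```

Call:
step_arm:
  commands:
    - [0.75,1.5,-4,0,0,0,0]
    - [0.75,3,-8,0,0,0,0]
    - [0.75,4,-11,-1,0,0,0]
    - [0.75,5.4,-14,-4,0,0,0]
    - [0.75,5.4,-14,-7,0,0,0]

```text
time: 6.93
tool_pos: [0.5739, -0.3495, 0.0563]
tool_rot: [3.14, -0.006, -0.56]
contact_force: [-1.1, -0.3, 0.1]
opening: 0.0689
grip_force: 0.0
```

Call:
step_arm:
  commands:
    - [0.75,0,0,-0.6,0,0,0]
    - [0.75,0,0,-0.8,0,0,0]
    - [0.75,0,0,-0.8,0,0,0]

```text
time: 7.18
tool_pos: [0.5711, -0.3429, 0.0486]
tool_rot: [-3.141, 0.002, -0.557]
contact_force: [0.2, 0.0, 0.9]
opening: 0.0687
grip_force: 0.0
```

Run:
```python
from h import *
for _ in range(3): m=camera_model("wrist"); im=read_camera("wrist")
o=observe(); print(o["tool_pos"],o["time"],o["opening"])
cv2.imwrite("pics/w6.png",im[:,:,::-1])
hsv=cv2.cvtColor(im[:,:,::-1].copy(),cv2.COLOR_BGR2HSV); h,ss,v=cv2.split(hsv)
for c in blobs((h<22)&(ss>80)&(v>50),300):
    p=mid(c); print(np.round(p),cv2.contourArea(c),np.round(at(m,[p],.030)[0]*1000,1),cv2.boundingRect(c))
print(proj(m,o["tool_pos"]))
```

```text
[ 0.57218129 -0.34421061  0.05148673] 7.3333 0.06903740511911007
[411. 352.] 2961.0 [ 472.3 -379.8   30. ] (201, 345, 359, 13)
[421. 302.] 801.0 [ 499.5 -399.6   30. ] (405, 271, 28, 63)
[271. 248.] 2689.5 [ 573.  -344.1   30. ] (244, 216, 56, 64)
[[272.60411782 265.56120109]]
```

Call:
step_arm:
  commands:
    - [0.6,0,0,-1.2,0,0,0]
    - [0.5,0,0,-2.4,0,0,0]
    - [0.2,0,0,-2.4,0,0,0]
    - [0.2,0,0,-2.4,0,0,0]
    - [0.2,0,0,-2.4,0,0,0]

```text
time: 7.75
tool_pos: [0.5709, -0.3447, 0.025]
tool_rot: [3.142, 0.0, -0.558]
contact_force: [-0.2, 1.7, 0.5]
opening: 0.0402
grip_force: 0.0
```

Call:
step_arm:
  commands:
    - [0.2,0,0,0,0,0,0]
    - [0.2,0,0,0,0,0,0]
    - [0.2,0,0,0,0,0,0]
    - [0.2,0,0,0,0,0,0]
    - [0.2,0,0,0,0,0,0]

```text
time: 8.17
tool_pos: [0.5712, -0.3449, 0.0255]
tool_rot: [3.141, -0.001, -0.558]
contact_force: [0.5, -0.0, 0.1]
opening: 0.0311
grip_force: 10.0
```

Call:
step_arm:
  commands:
    - [0.2,0,0,1.5,0,0,0]
    - [0.2,0,0,5,0,0,0]
    - [0.2,-0.5,4,6.5,0,0,0]
    - [0.2,-1,8,6.5,0,0,0]
    - [0.2,-2,12,6.5,0,0,0]

```text
time: 8.58
tool_pos: [0.5517, -0.2242, 0.0917]
tool_rot: [-3.141, -0.004, -0.56]
contact_force: [0.3, 0.7, -1.1]
opening: 0.0312
grip_force: 10.0
```

Call:
step_arm:
  commands:
    - [0.2,-0.5,4,0,0,0,0]
    - [0.2,-1,8,0,0,0,0]
    - [0.2,-2,12,0,0,0,0]
    - [0.2,-2.5,16,0,0,0,0]
    - [0.2,-2.8,19.5,0,0,0,0]

```text
time: 9.0
tool_pos: [0.5219, -0.0274, 0.0905]
tool_rot: [-3.142, 0.0, -0.558]
contact_force: [0.6, -0.1, -0.2]
opening: 0.0313
grip_force: 10.0
```

Call:
step_arm:
  commands:
    - [0.2,0,1.3,-1,0,0,0]
    - [0.2,0,1.3,-3,0,0,0]
    - [0.2,0,1.3,-3,0,0,0]
    - [0.2,0,1.3,-3,0,0,0]

```text
time: 9.33
tool_pos: [0.5224, -0.0168, 0.0595]
tool_rot: [3.14, 0.002, -0.558]
contact_force: [0.2, -0.9, -0.1]
opening: 0.0313
grip_force: 10.0
```

Run:
```python
from h import *
for _ in range(3): m=camera_model("wrist"); im=read_camera("wrist")
o=observe(); print(o["tool_pos"],o["time"],o["opening"],o["grip_force"])
cv2.imwrite("pics/w7.png",im[:,:,::-1])
hsv=cv2.cvtColor(im[:,:,::-1].copy(),cv2.COLOR_BGR2HSV); h,ss,v=cv2.split(hsv)
for c in blobs((h<22)&(ss>80)&(v>50),300):
    p=mid(c); print(np.round(p),cv2.contourArea(c),np.round(at(m,[p],.030)[0]*1000,1),cv2.boundingRect(c))
```

```text
[ 0.52367559 -0.01764368  0.06090505] 9.4833 0.031562723487489265 9.999852329492569
[294. 325.] 494.5 [470.5  -0.6  30. ] (274, 318, 38, 18)
[311. 349.] 3919.0 [450.2  -0.7  30. ] (114, 318, 370, 40)
[344. 303.] 516.5 [468.  -34.2  30. ] (335, 271, 16, 63)
[198. 303.] 475.5 [514.7  40.4  30. ] (193, 271, 15, 63)
[201. 244.] 732.5 [544.8  17.5  30. ] (176, 232, 50, 23)
[271. 260.] 3152.0 [515.2 -11.8  30. ] (239, 227, 66, 59)
[349. 214.] 2769.5 [515.6 -63.4  30. ] (319, 183, 61, 62)
```

Call:
step_arm:
  commands:
    - [0.2,0,0,-1,0,0,0]
    - [0.2,0,0,-2,0,0,0]
    - [0.2,0,0,-2.4,0,0,0]
    - [0.2,0,0,-2.4,0,0,0]
    - [0.2,0,0,-2.4,0,0,0]

```text
time: 9.9
tool_pos: [0.5227, -0.0168, 0.0357]
tool_rot: [3.141, 0.001, -0.558]
contact_force: [-0.3, 0.5, 0.1]
opening: 0.0315
grip_force: 10.0
```

Call:
step_arm:
  commands:
    - [0.2,0,0,0,0,0,0]
    - [0.5,0,0,-0.1,0,0,0]
    - [0.5,0,0,-0.1,0,0,0]
    - [0.5,0,0,-0.1,0,0,0]
    - [0.5,0,0,1,0,0,0]

```text
time: 10.32
tool_pos: [0.5218, -0.0165, 0.045]
tool_rot: [3.14, 0.003, -0.558]
contact_force: [0.2, 0.2, 0.7]
opening: 0.0455
grip_force: 0.0
```

Call:
step_arm:
  commands:
    - [0.5,0,0,3,0,0,0]
    - [0.5,-1,-3,6,0,0,0.12]
    - [0.5,-2,-6,8,0,0,0.24]
    - [0.5,-3,-9,8,0,0,0.36]
    - [0.5,-4,-12,8,0,0,0.48]

```text
time: 10.73
tool_pos: [0.4836, -0.1378, 0.1282]
tool_rot: [3.14, -0.004, -0.072]
contact_force: [0.7, 0.2, -0.7]
opening: 0.0462
grip_force: 0.0
```

Run:
```python
from h import *
m=camera_model("wrist"); im=read_camera("wrist"); o=observe(); print(o["tool_pos"],o["tool_rot"],o["time"],o["opening"])
s=read_camera("side"); t=read_camera("top")
mt=camera_model("top"); ms=camera_model("side")
def crop(i,m,P,w=60,h=45):
    u,v=proj(m,P)[0].astype(int); return cv2.resize(i[v-h:v+h,u-w:u+w],(400,300),interpolation=cv2.INTER_CUBIC)
cv2.imwrite("pics/t8.png",t[:,:,::-1]);cv2.imwrite("pics/w8.png",im[:,:,::-1])
P=[.5,0,.03]
cv2.imwrite("pics/c8.png",np.vstack([np.hstack([cv2.resize(im,(400,300)),crop(s,ms,P)]),np.hstack([crop(t,mt,P),crop(t,mt,[.567,.286,.03])])])[:,:,::-1])
```

```text
[ 0.48181192 -0.14229779  0.12737033] [ 3.13798843e+00 -1.73738659e-03 -6.23981949e-02] 10.7833 0.045745480988031585
```

View pics/c8.png

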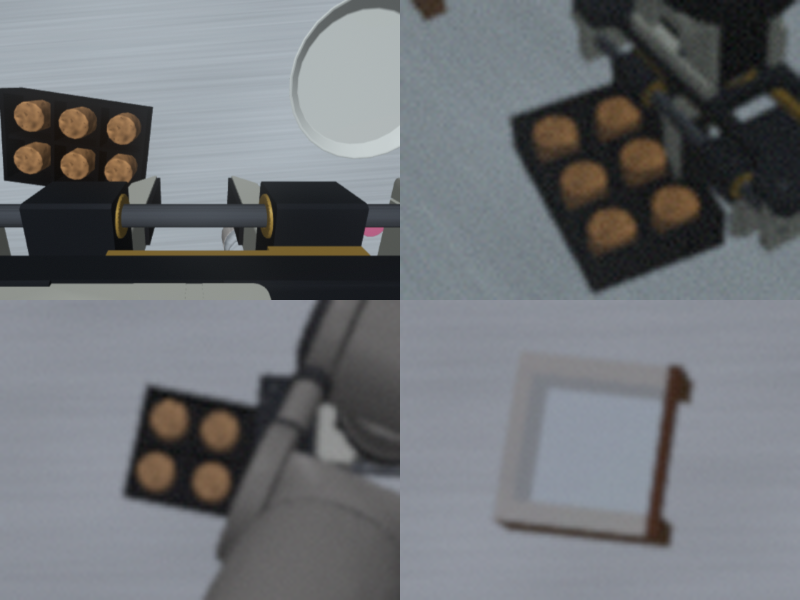

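All six cells are filled and lie flat in both the wrist and side panels. The bay panel shows the front strip from (680,370) to (657,540). Next I'll turn the tool and get behind the tray.

Call:
step_arm:
  commands:
    - [0.5,0,0,0,0,0,0.12]
    - [0.5,0,0,0,0,0,0.24]
    - [0.5,0,0,0,0,0,0.36]
    - [0.5,0,0,0,0,0,0.48]
    - [0.5,0,0,0,0,0,0.6]

```text
time: 11.3
tool_pos: [0.4834, -0.1351, 0.1261]
tool_rot: [-3.141, -0.0, 0.525]
contact_force: [0.1, 0.4, 0.1]
opening: 0.0456
grip_force: 0.0
```

Call:
step_arm:
  commands:
    - [0.5,0,0,0,0,0,0.12]
    - [0.5,0,0,0,0,0,0.24]
    - [0.5,0,0,0,0,0,0.36]
    - [0.5,-0.5,1,-1,0,0,0.48]
    - [0.5,-0.5,1,-2,0,0,0.6]

```text
time: 11.72
tool_pos: [0.478, -0.1242, 0.1062]
tool_rot: [-3.141, -0.001, 1.126]
contact_force: [-0.3, 0.5, -1.1]
opening: 0.0458
grip_force: 0.0
```

Call:
step_arm:
  commands:
    - [0.5,0,0,-1,0,0,0.12]
    - [0.5,0,0,-2,0,0,0.23]
    - [0.5,0,0,-2,0,0,0.23]
    - [0.5,0,0,-2,0,0,0.23]

```text
time: 12.05
tool_pos: [0.4781, -0.1253, 0.0859]
tool_rot: [-3.14, -0.0, 1.347]
contact_force: [0.0, -0.1, -0.1]
opening: 0.0458
grip_force: 0.0
```

Run:
```python
from h import *
for _ in range(2): m=camera_model("wrist"); im=read_camera("wrist")
o=observe(); print(o["tool_pos"],o["tool_rot"],o["time"],o["opening"])
np.save("m9.npy",m); cv2.imwrite("pics/w9.png",im[:,:,::-1])
hsv=cv2.cvtColor(im[:,:,::-1].copy(),cv2.COLOR_BGR2HSV); h,ss,v=cv2.split(hsv)
for c in blobs((h<22)&(ss>80)&(v>50),300):
    p=mid(c); print(np.round(p),cv2.contourArea(c),np.round(at(m,[p],.030)[0]*1000,1),cv2.boundingRect(c))
```

```text
[ 0.47856328 -0.12595194  0.08666794] [ 3.14089159e+00 -2.98972559e-06  1.34750043e+00] 12.15 0.04588821117035387
[361. 352.] 3133.5 [ 521.  -229.7   30. ] (148, 344, 369, 14)
[375. 303.] 560.5 [ 535.8 -192.8   30. ] (363, 272, 20, 62)
[168. 303.] 645.0 [ 397.9 -161.1   30. ] (161, 271, 20, 63)
[304. 121.] 2241.0 [512.3 -63.   30. ] (277, 94, 54, 55)
[226. 121.] 2288.0 [467.3 -52.9  30. ] (199, 94, 56, 55)
[223.  36.] 2949.0 [477.5  -8.3  30. ] (194, 4, 59, 66)
[304.  32.] 2947.0 [521.5 -16.1  30. ] (276, 0, 58, 67)
```

View pics/w9.png

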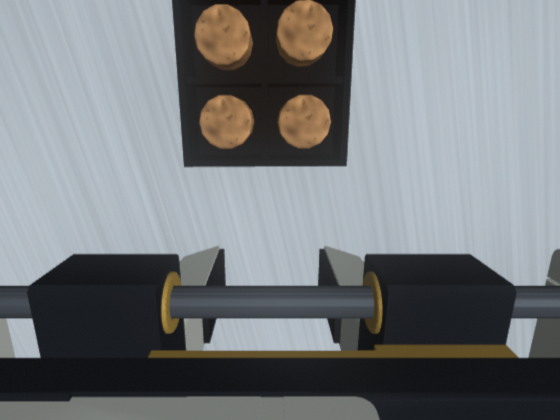

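The wrist view shows the tray's -y end edge at row 165, columns 183–348, parallel to the finger line. Before pushing I'll take one close look at the bay mouth.

Call:
step_arm:
  commands:
    - [0.5,0,1,4,0,0,0]
    - [0.5,1,4,7,0,0,0]
    - [0.5,2,8,7,0,0,0]
    - [0.5,3,12,7,0,0,0]
    - [0.5,4,16,7,0,0,0]

```text
time: 12.57
tool_pos: [0.5189, 0.0352, 0.158]
tool_rot: [3.138, -0.001, 1.346]
contact_force: [1.8, -0.2, 0.1]
opening: 0.0462
grip_force: 0.0
```

Call:
step_arm:
  commands:
    - [0.5,1,4,0,0,0,0]
    - [0.5,2,8,2,0,0,0]
    - [0.5,2,10,3,0,0,0]
    - [0.5,2,10,3,0,0,0]

```text
time: 12.9
tool_pos: [0.5395, 0.1384, 0.1894]
tool_rot: [3.136, -0.004, 1.353]
contact_force: [-0.7, -0.1, 0.4]
opening: 0.0462
grip_force: 0.0
```

Run:
```python
from h import *
for _ in range(3): m=camera_model("wrist"); im=read_camera("wrist")
o=observe(); print(o["tool_pos"],o["tool_rot"],o["time"])
np.save("m10.npy",m); cv2.imwrite("pics/w10.png",im[:,:,::-1])
```

```text
[0.53778806 0.13333976 0.18633419] [3.14132172e+00 4.16979981e-04 1.34990520e+00] 13.05
```

View pics/w10.png

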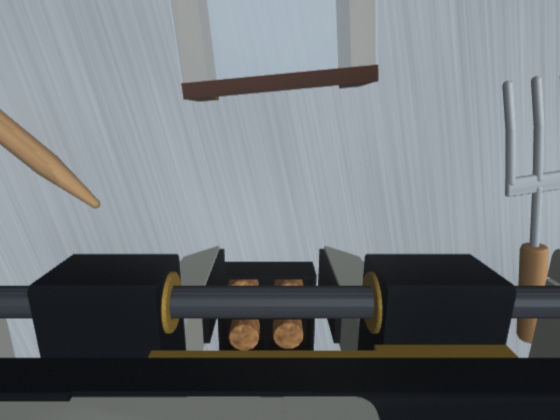

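The wrist view shows the bay's dark front strip, with its top edge running from (183,86) to (377,67). The batten feet are near (186–218,98) and (340–376,84), the dibber tip is at (98,206), and the fork is at (530,180). I'll work out the mouth pose from these.

Run:
```python
from h import *
m=np.load("m10.npy",allow_pickle=True).item(); print(m["cx"],m["cy"])
f=210/np.tan(np.radians(m["vfov"])/2)
P=at(m,[(183,86),(377,67)],.057)*1000; d=P[1]-P[0]
print(np.round(P,1),np.linalg.norm(d),"yaw",np.degrees(np.arctan2(d[1],d[0])),"mid",P.mean(0))
B=at(m,[(186,99),(376,81)],.0)*1000; print("feet",np.round(B,1),np.linalg.norm(B[1]-B[0]),B.mean(0))
# scale lens: k so that width =152
for k in (1.0,1.02,1.03,1.04,1.05):
    px=[[m["cx"]+k*(u-m["cx"]),m["cy"]+k*(v-m["cy"])] for u,v in [(183,86),(377,67)]]
    P=at(m,px,.057)*1000; d=P[1]-P[0]; print(k,np.linalg.norm(d),np.degrees(np.arctan2(d[1],d[0])),P.mean(0))
# refine from the top image: strip + both side edges
mt=camera_model("top")
im=cv2.imread("pics/t8.png"); hsv=cv2.cvtColor(im,cv2.COLOR_BGR2HSV); h,s,v=cv2.split(hsv)
for c in blobs((v<85)&(s>60),40):
    p=mid(c)
    if 130<p[0]<210 and 140<p[1]<220:
        pts=c[:,0,:]; print(cv2.boundingRect(c)); vx=cv2.fitLine(pts.astype(np.float32),cv2.DIST_L2,0,.01,.01).ravel()
        e=at(mt,[p-20*vx[:2],p+20*vx[:2]],.057); print("top strip",at(mt,[p],.057)[0]*1000,np.degrees(np.arctan(( e[1]-e[0])[1]/(e[1]-e[0])[0])))
# tray in w9: end-edge check for lens scale
m9=np.load("m9.npy",allow_pickle=True).item(); E=at(m9,[(183,166),(348,166)],.034)*1000; print("tray end",E,np.linalg.norm(E[1]-E[0]))
```

```text
271.3556204505975 211.0683103306209
[[491.5 240.4  57. ]
 [640.5 221.4  57. ]] 150.2226989400697 yaw -7.263187888946958 mid [566.017245   230.85488255  57.        ]
feet [[478.7 235.5   0. ]
 [655.1 212.6   0. ]] 177.89611372458086 [566.93477581 224.05683306   0.        ]
1.0 150.2226989400697 -7.263187888946958 [566.017245   230.85488255  57.        ]
1.02 152.92721545823588 -7.27254859294588 [566.5386996  232.72811519  57.        ]
1.03 154.27551008593224 -7.277215559064714 [566.79855658 233.6620342   57.        ]
1.04 155.62117267939027 -7.2818736351783295 [567.05783588 234.59416195  57.        ]
1.05 156.96421099014213 -7.2865228466027965 [567.3165394  235.52450358  57.        ]
(183, 158, 13, 52)
top strip [558.97479049 226.45571269  57.        ] -7.252632227620889
tray end [[435.71286385 -72.6137914   34.        ]
 [532.72362977 -94.58541962  34.        ]] 99.46778951338436
```

Both cameras give the bay yaw as -7.3°, with the mouth middle near (564,229). The tray sits about 33 mm to the left of the bay axis and 5.3° off it. I'll push it sideways with both fingers first, which also squares it, then push it straight in.

Call:
step_arm:
  commands:
    - [0.5,-2,-2,0,0,0,-0.12]
    - [0.5,-4,-4,0,0,0,-0.24]
    - [0.5,-6,-6,0,0,0,-0.36]
    - [0.5,-8,-8,0,0,0,-0.48]
    - [0.5,-9,-10,-2,0,0,-0.6]

```text
time: 13.47
tool_pos: [0.4473, 0.0315, 0.1682]
tool_rot: [3.138, -0.003, 0.742]
contact_force: [1.3, -0.7, -0.5]
opening: 0.046
grip_force: 0.0
```

Call:
step_arm:
  commands:
    - [0.5,-1,-2,-1,0,0,-0.12]
    - [0.5,-3.1,-3.5,-2,0,0,-0.24]
    - [0.5,-3.1,-3.5,-3,0,0,-0.36]
    - [0.5,-3.1,-3.5,-4,0,0,-0.48]
    - [0.5,-3.1,-3.5,-5,0,0,-0.6]

```text
time: 13.88
tool_pos: [0.416, -0.0031, 0.1156]
tool_rot: [3.141, 0.001, 0.14]
contact_force: [0.3, 0.0, -0.9]
opening: 0.046
grip_force: 0.0
```

Call:
step_arm:
  commands:
    - [0.5,0,0,-1,0,0,-0.12]
    - [0.5,0,0,-2,0,0,-0.24]
    - [0.5,0,0,-2,0,0,-0.28]
    - [0.5,0,0,-2,0,0,-0.28]

```text
time: 14.22
tool_pos: [0.4159, -0.0026, 0.0955]
tool_rot: [3.141, 0.002, -0.134]
contact_force: [-0.6, 0.0, 0.7]
opening: 0.0463
grip_force: 0.0
```

```bash
cat >> h.py <<'E'
L6=[(-23.5,-47.3),(-23.5,0),(23.5,47.3),(23.5,-47.3),(-23.5,47.3),(23.5,0)]
M=np.array([564.5,229.]); U=np.array([.126,.992]); N=np.array([.992,-.126])
def look():
    for _ in range(2): m=camera_model("wrist"); im=read_camera("wrist")
    o=observe(); print(np.round(o["tool_pos"],4),np.round(o["tool_rot"],3),o["time"],np.round(o["contact_force"],1))
    tl=o["tool_pos"][:2]*1000-M; print("tcp lat,s",np.round([tl@N,tl@U],1))
    h,ss,v=cv2.split(cv2.cvtColor(np.ascontiguousarray(im[:,:,::-1]),cv2.COLOR_BGR2HSV))
    for c in blobs((h<22)&(ss>80)&(v>50),700):
        p=mid(c); x,y,w,hh=cv2.boundingRect(c)
        if y+hh<262 and y>1: w=at(m,[p],.030)[0,:2]*1000; print(np.round(p),cv2.contourArea(c),np.round(w,1),"lat,s",np.round([(w-M)@N,(w-M)@U],1))
    return m,im
E
python3 -c "
from h import *
m,im=look()"
```

```text
[ 0.4167 -0.0023  0.0961] [ 3.141  0.    -0.13 ] 14.3167 [ 0.2  0.5 -0.4]
tcp lat,s [-117.5 -248.1]
[340. 138.] 2146.5 [467.8 -52. ] lat,s [ -60.6 -291. ]
[267. 132.] 2024.0 [477.4  -7.2] lat,s [ -56.6 -245.3]
[191. 125.] 2228.5 [487.4  39.4] lat,s [ -52.6 -197.8]
[351.  60.] 2648.0 [512.  -61.8] lat,s [ -15.4 -295.1]
[270.  53.] 2511.0 [521.9 -15.1] lat,s [ -11.5 -247.5]
[196.  45.] 2754.0 [531.8  27.3] lat,s [  -7.1 -204.2]
```

Call:
step_arm:
  commands:
    - [0.5,0,0,-3,0,0,0]
    - [0.5,0,0,-6,0,0,0]
    - [0.5,0,0,-8,0,0,0]
    - [0.5,0,0,-8.5,0,0,0]
    - [0.5,0,0,-8.5,0,0,0]

```text
time: 14.73
tool_pos: [0.4162, -0.0017, 0.0105]
tool_rot: [-3.142, 0.003, -0.129]
contact_force: [0.9, 0.1, -0.1]
opening: 0.0462
grip_force: 0.0
```

Call:
step_arm:
  commands:
    - [0.5,0.8,-0.1,0,0,0,0]
    - [0.5,1.6,-0.2,0,0,0,0]
    - [0.5,2.2,-0.3,0,0,0,0]
    - [0.5,2.8,-0.3,0,0,0,0]
    - [0.5,3.3,-0.4,0,0,0,0]

```text
time: 15.15
tool_pos: [0.4507, -0.0055, 0.0118]
tool_rot: [3.141, -0.0, -0.129]
contact_force: [-4.0, -0.2, 2.6]
opening: 0.0456
grip_force: 1.7
```

Call:
step_arm:
  commands:
    - [0.5,0.5,-0.1,0,0,0,0]
    - [0.5,1.0,-0.1,0,0,0,0]
    - [0.5,1.4,-0.2,0,0,0,0]
    - [0.5,1.7,-0.2,0,0,0,0]
    - [0.5,1.9,-0.2,0,0,0,0]

```text
time: 15.57
tool_pos: [0.4694, -0.0075, 0.0112]
tool_rot: [3.141, 0.0, -0.129]
contact_force: [-5.3, -0.7, 2.9]
opening: 0.0458
grip_force: 2.1
```

```bash
python3 -c "
from h import *
m,im=look()"
```

```text
[ 0.4698 -0.0076  0.0112] [ 3.141e+00 -1.000e-03 -1.290e-01] 15.6667 [-1.4  1.  -0.3]
tcp lat,s [ -64.2 -246.6]
[150. 200.] 5455.0 [513.9  37.3] lat,s [ -26.1 -196.6]
[374. 198.] 5340.0 [502.8 -53.5] lat,s [ -25.6 -288. ]
[264. 199.] 4837.0 [508.2  -9. ] lat,s [ -25.8 -243.1]
[258.  85.] 5759.5 [552.4 -12.6] lat,s [  18.4 -241.2]
[384.  83.] 6521.0 [547.  -59.5] lat,s [  19.  -288.4]
[143.  83.] 6689.5 [558.5  29.9] lat,s [  19.1 -198.2]
```

Call:
step_arm:
  commands:
    - [0.5,0.3,0,0,0,0,0]
    - [0.5,0.5,-0.1,0,0,0,0]
    - [0.5,0.5,-0.1,0,0,0,0]
    - [0.5,-0.5,0,0,0,0,0]
    - [0.5,-2.5,0,0,0,0,0]

```text
time: 16.08
tool_pos: [0.4471, -0.008, 0.0116]
tool_rot: [3.141, -0.006, -0.129]
contact_force: [-0.8, -0.8, -0.0]
opening: 0.046
grip_force: 0.0
```

Call:
step_arm:
  commands:
    - [0.5,-0.5,0,3,0,0,0]
    - [0.5,-0.5,0,7,0,0,0]
    - [0.5,-0.5,-2,9,0,0,0.12]
    - [0.5,-0.5,-4,9,0,0,0.24]
    - [0.5,0.5,-7,9,0,0,0.36]

```text
time: 16.5
tool_pos: [0.4496, -0.0775, 0.1032]
tool_rot: [3.139, -0.004, 0.239]
contact_force: [0.1, -0.1, -0.5]
opening: 0.0462
grip_force: 0.0
```

Call:
step_arm:
  commands:
    - [0.5,2,-2,0,0,0,0.12]
    - [0.5,4,-4,0,0,0,0.24]
    - [0.5,6,-4,0,0,0,0.36]
    - [0.5,7,-4,0,0,0,0.48]
    - [0.5,7,-4,0,0,0,0.6]

```text
time: 16.92
tool_pos: [0.5221, -0.1187, 0.1015]
tool_rot: [3.138, -0.002, 0.836]
contact_force: [-0.7, -0.3, -0.0]
opening: 0.0458
grip_force: 0.0
```

Call:
step_arm:
  commands:
    - [0.5,0,0,0,0,0,0.12]
    - [0.5,0,0,0,0,0,0.24]
    - [0.5,0,0,0,0,0,0.36]
    - [0.5,0,0,0,0,0,0.48]
    - [0.5,0,0,0,0,0,0.61]

```text
time: 17.33
tool_pos: [0.52, -0.1179, 0.1015]
tool_rot: [3.139, 0.0, 1.441]
contact_force: [0.3, 1.7, -0.0]
opening: 0.0461
grip_force: 0.0
```

```bash
python3 -c "
from h import *
m,im=look()"
```

```text
[ 0.5199 -0.1178  0.1014] [3.14  0.    1.437] 17.4333 [-0.8 -1.   0.5]
tcp lat,s [  -0.6 -349.7]
[310. 135.] 1927.0 [551.6 -61.9] lat,s [  23.9 -290.2]
[238. 135.] 1927.0 [506. -56.] lat,s [ -22.1 -290.1]
[237.  57.] 2385.5 [512.1 -10.3] lat,s [ -21.9 -244. ]
[311.  54.] 2412.5 [556.6 -14.2] lat,s [  22.8 -242.3]
```

Call:
step_arm:
  commands:
    - [0.5,0,0,-3,0,0,0]
    - [0.5,0,0,-6,0,0,0]
    - [0.5,0,0,-8.5,0,0,0]
    - [0.5,0,0,-9,0,0,0]
    - [0.5,0,0,-9,0,0,0]

```text
time: 17.85
tool_pos: [0.5183, -0.1173, 0.0099]
tool_rot: [-3.139, -0.001, 1.433]
contact_force: [0.2, -0.1, 0.3]
opening: 0.0464
grip_force: 0.0
```

Call:
step_arm:
  commands:
    - [0.5,0.15,1.2,0,0,0,0]
    - [0.5,0.3,2.4,0,0,0,0]
    - [0.5,0.5,4,0,0,0,0]
    - [0.5,0.7,5.6,0,0,0,0]
    - [0.5,0.9,7.2,0,0,0,0]

```text
time: 18.27
tool_pos: [0.5292, -0.0442, 0.0129]
tool_rot: [3.138, 0.001, 1.435]
contact_force: [-0.2, -3.2, -1.8]
opening: 0.0456
grip_force: 1.0
```

Call:
step_arm:
  commands:
    - [0.5,0.25,1.9,0,0,0,0]
    - [0.5,0.5,3.8,0,0,0,0]
    - [0.5,0.7,5.5,0,0,0,0]
    - [0.5,0.9,7,0,0,0,0]
    - [0.5,1,8,0,0,0,0]

```text
time: 18.68
tool_pos: [0.539, 0.0367, 0.0129]
tool_rot: [3.138, 0.0, 1.437]
contact_force: [-0.8, -3.5, 2.5]
opening: 0.0456
grip_force: 2.1
```

Run:
```python
from h import *
m,im=look(); np.save("m11.npy",m); cv2.imwrite("pics/w11.png",im[:,:,::-1])
s=read_camera("side"); t=read_camera("top"); cv2.imwrite("pics/s11.png",s[:,:,::-1]); cv2.imwrite("pics/t11.png",t[:,:,::-1])
mt=camera_model("top"); ms=camera_model("side")
for n,i,mm in (("top",t,mt),("side",s,ms)):
    h,ss,v=cv2.split(cv2.cvtColor(np.ascontiguousarray(i[:,:,::-1]),cv2.COLOR_BGR2HSV))
    for c in blobs((h<22)&(ss>80)&(v>60),40):
        p=mid(c); w=at(mm,[p],.03)[0,:2]*1000
        if 400<w[0]<650 and 0<w[1]<300: print(n,np.round(p),cv2.contourArea(c),"lat,s",np.round([(w-M)@N,(w-M)@U],1))
```

```text
[0.5388 0.0366 0.0125] [ 3.139 -0.     1.438] 18.7833 [-0.2 -0.4 -0.5]
tcp lat,s [  -1.2 -194.1]
[328. 196.] 4876.5 [567.5  74.4] lat,s [  22.4 -153. ]
[220. 196.] 4828.0 [523.1  80.3] lat,s [ -22.4 -152.7]
[214.  79.] 5859.5 [528.6 125.4] lat,s [ -22.5 -107.3]
[331.  79.] 5878.0 [572.6 119.5] lat,s [  21.8 -107.6]
top [208. 194.] 59.0 lat,s [-26.6 -54.9]
top [211. 178.] 86.5 lat,s [ 22.4 -59. ]
side [247. 161.] 45.0 lat,s [-22.1 -61.2]
```

Call:
step_arm:
  commands:
    - [0.5,0.1,1,0,0,0,0]
    - [0.5,0.25,2,0,0,0,0]
    - [0.5,0.4,3,0,0,0,0]
    - [0.5,0.5,4,0,0,0,0]
    - [0.5,0.6,5,0,0,0,0]

```text
time: 19.3
tool_pos: [0.5444, 0.0853, 0.0113]
tool_rot: [3.141, 0.0, 1.435]
contact_force: [0.5, -4.5, 3.3]
opening: 0.0459
grip_force: 2.2
```

```bash
python3 -c "
from h import *
m,im=look()
mt=camera_model('top'); t=read_camera('top'); cv2.imwrite('pics/t12.png',t[:,:,::-1])
h,ss,v=cv2.split(cv2.cvtColor(np.ascontiguousarray(t[:,:,::-1]),cv2.COLOR_BGR2HSV))
# strip columns, tray edges just outside the mouth: scan a line parallel to front at s=-12,z=.034
for s in (-8,-12,-16,-20):
    L=np.arange(-75,76,1.5); W=np.array([[*( (M+[-3,3])+l*N+s*U)/1000,.034] for l in L]); q=proj(mt,W).astype(np.float32)
    g=cv2.remap(v,q[:,0].reshape(1,-1),q[:,1].reshape(1,-1),cv2.INTER_LINEAR).ravel(); d=L[g<80]; print(s,d.min() if len(d) else None,d.max() if len(d) else None)
"
```

```text
[0.544  0.0866 0.011 ] [-3.141e+00 -1.000e-03  1.437e+00] 19.4 [-0.6 -0.3 -0.4]
tcp lat,s [  -2.4 -143.8]
[330. 197.] 4998.5 [573.3 123.5] lat,s [  22.1 -103.5]
[221. 198.] 4938.5 [528.9 129.4] lat,s [ -22.7 -103.3]
[333.  83.] 5952.5 [578.3 167.4] lat,s [ 21.4 -59.4]
[215.  79.] 5977.5 [534.6 174.5] lat,s [-22.8 -57.8]
-8 -75.0 75.0
-12 -75.0 75.0
-16 -73.5 75.0
-20 -73.5 69.0
```

Call:
step_arm:
  commands:
    - [0.5,0.15,1,0,0,0,0]
    - [0.5,0.3,2,0,0,0,0]
    - [0.5,0.45,3,0,0,0,0]
    - [0.5,0.6,4,0,0,0,0]
    - [0.5,0.75,5,0,0,0,0]

```text
time: 19.87
tool_pos: [0.5515, 0.1357, 0.011]
tool_rot: [-3.141, 0.0, 1.436]
contact_force: [0.2, -2.2, -2.0]
opening: 0.0458
grip_force: 1.0
```

Call:
step_arm:
  commands:
    - [0.5,0.13,1,0,0,0,0]
    - [0.5,0.25,2,0,0,0,0]
    - [0.5,0.38,3,0,0,0,0]
    - [0.5,0.5,4,0,0,0,0]

```text
time: 20.2
tool_pos: [0.5566, 0.1756, 0.0112]
tool_rot: [-3.142, 0.0, 1.436]
contact_force: [0.8, -1.8, -1.6]
opening: 0.0462
grip_force: 1.0
```

```bash
python3 -c "
from h import *
m,im=look(); cv2.imwrite('pics/w13.png',im[:,:,::-1])
h,ss,v=cv2.split(cv2.cvtColor(np.ascontiguousarray(im[:,:,::-1]),cv2.COLOR_BGR2HSV))
o=observe()
# reddish dark strip
k=(((h<15)|(h>170))&(ss>70)&(v<110))
for c in blobs(k,300):
    x,y,w,hh=cv2.boundingRect(c)
    if y<240: print('strip',(x,y,w,hh),cv2.contourArea(c),cv2.approxPolyDP(c,4,True)[:,0].tolist())
"
```

```text
[0.557  0.1765 0.0114] [ 3.141e+00 -1.000e-03  1.437e+00] 20.3 [ 0.6 -0.1 -0.9]
tcp lat,s [ -0.9 -53. ]
[276. 192.] 19680.0 [564.5 218.9] lat,s [  1.3 -10. ]
strip (42, 167, 470, 57) 15649.5 [[511, 167], [42, 172], [48, 202], [180, 203], [183, 210], [182, 202], [257, 202], [257, 208], [259, 203], [293, 203], [302, 223], [295, 208], [299, 201], [370, 201], [368, 214], [372, 202], [505, 200]]
```

Call:
step_arm:
  commands:
    - [0.5,0.06,0.5,0,0,0,0]
    - [0.5,0.13,1,0,0,0,0]
    - [0.5,0.19,1.5,0,0,0,0]
    - [0.5,0.25,1.9,0,0,0,0]
    - [0.5,0.28,2.2,0,0,0,0]

```text
time: 20.72
tool_pos: [0.5595, 0.1941, 0.0114]
tool_rot: [3.142, 0.005, 1.437]
contact_force: [0.3, -27.6, 6.0]
opening: 0.046
grip_force: 13.6
```

Call:
step_arm:
  commands:
    - [0.5,0.03,0.2,0,0,0,0]
    - [0.5,0.05,0.4,0,0,0,0]

```text
time: 20.88
tool_pos: [0.5597, 0.1941, 0.0114]
tool_rot: [-3.141, 0.01, 1.438]
contact_force: [-2.7, -40.0, 8.4]
opening: 0.0461
grip_force: 20.0
```

The force has risen to 40 N, so the tray is against something firm. I'll back off and check that it's the stop.

Call:
step_arm:
  commands:
    - [0.5,-0.1,-1,0,0,0,0]
    - [0.5,-0.25,-2,0,0,0,0]
    - [0.5,-0.5,-4,1,0,0,0]
    - [0.5,-0.75,-6,4,0,0,0]
    - [0.5,-0.75,-6,8,0,0,0]

```text
time: 21.3
tool_pos: [0.5497, 0.1378, 0.0891]
tool_rot: [-3.134, 0.002, 1.434]
contact_force: [1.5, -0.2, 0.1]
opening: 0.0458
grip_force: 0.0
```

Call:
step_arm:
  commands:
    - [0.5,0,0,2,0,0,0]
    - [0.5,0,0,2,0,0,0]
    - [0.5,0,0,2,0,0,0]

```text
time: 21.55
tool_pos: [0.5531, 0.1408, 0.1125]
tool_rot: [3.138, -0.001, 1.435]
contact_force: [-0.1, -0.0, -0.4]
opening: 0.0458
grip_force: 0.0
```

Run:
```python
from h import *
m,im=look(); np.save("m14.npy",m); cv2.imwrite("pics/w14.png",im[:,:,::-1])
h,ss,v=cv2.split(cv2.cvtColor(np.ascontiguousarray(im[:,:,::-1]),cv2.COLOR_BGR2HSV))
k=(((h<15)|(h>170))&(ss>70)&(v<110))
for c in blobs(k,300):
    x,y,w,hh=cv2.boundingRect(c)
    if y<240: print('strip',(x,y,w,hh),cv2.approxPolyDP(c,3,True)[:,0].tolist())
for c in blobs((v<60)&~k,300):
    x,y,w,hh=cv2.boundingRect(c)
    if y<240 : print('dark',(x,y,w,hh),cv2.approxPolyDP(c,3,True)[:,0].tolist()[:14])
for u in (220,260,300): print(u,[ (r,int(h[r,u]),int(ss[r,u]),int(v[r,u])) for r in range(60,230,5)])
```

```text
[0.5516 0.1407 0.1102] [-3.14   0.     1.436] 21.65 [-0.3  0.3 -0.1]
tcp lat,s [ -1.7 -89.2]
[277.  89.] 5761.5 [567.5 227.5] lat,s [ 3.2 -1.1]
strip (142, 77, 265, 33) [[142, 79], [144, 97], [219, 98], [233, 109], [240, 109], [224, 104], [224, 98], [257, 98], [254, 106], [242, 109], [254, 106], [261, 98], [289, 98], [303, 109], [316, 109], [324, 105], [304, 109], [294, 98], [404, 96], [406, 77]]
dark (199, 98, 154, 27) [[352, 99], [331, 98], [316, 110], [300, 109], [289, 99], [261, 99], [246, 110], [233, 110], [219, 99], [199, 99], [201, 124], [348, 124]]
220 [(60, 102, 34, 151), (65, 102, 34, 151), (70, 83, 6, 160), (75, 60, 3, 163), (80, 7, 103, 74), (85, 6, 101, 73), (90, 8, 98, 70), (95, 9, 101, 68), (100, 13, 66, 62), (105, 110, 19, 41), (110, 110, 19, 41), (115, 90, 12, 42), (120, 113, 23, 45), (125, 101, 26, 79), (130, 103, 24, 172), (135, 103, 21, 171), (140, 104, 22, 173), (145, 105, 23, 177), (150, 102, 24, 178), (155, 104, 24, 179), (160, 104, 24, 180), (165, 107, 23, 181), (170, 103, 23, 181), (175, 103, 22, 182), (180, 103, 23, 181), (185, 103, 23, 180), (190, 102, 24, 
[... 840 characters left out ...]
 181)]
300 [(60, 105, 33, 153), (65, 90, 3, 167), (70, 96, 8, 164), (75, 30, 2, 148), (80, 8, 107, 69), (85, 9, 105, 68), (90, 9, 106, 65), (95, 9, 104, 66), (100, 14, 115, 140), (105, 14, 113, 122), (110, 120, 13, 38), (115, 110, 19, 41), (120, 100, 18, 42), (125, 102, 25, 102), (130, 105, 23, 179), (135, 101, 23, 178), (140, 104, 22, 176), (145, 106, 22, 176), (150, 105, 23, 177), (155, 103, 23, 178), (160, 103, 23, 179), (165, 104, 24, 183), (170, 104, 23, 185), (175, 102, 23, 185), (180, 104, 23, 186), (185, 104, 23, 186), (190, 104, 23, 186), (195, 105, 22, 185), (200, 104, 24, 183), (205, 103, 22, 183), (210, 106, 21, 182), (215, 103, 22, 183), (220, 105, 22, 182), (225, 103, 23, 180)]
```

Run:
```python
from h import *
m=np.load("m14.npy",allow_pickle=True).item()
def ls(px,z):
    w=at(m,px,z)[:,:2]*1000-M; return np.round(np.c_[w@N,w@U],1).tolist()
print("cam ls",ls([(m["cx"],m["cy"])],.03))
print("tray rear",ls([(200.5,125),(348.5,125)],.034))
for z in (.052,.057): print(z,"near",ls([(144,97.5),(404,96.5)],z),"far",ls([(142,78.5),(406,76.5)],z))
# side camera: tray rear top corners & strip
s=read_camera("side"); cv2.imwrite("pics/s15.png",s[:,:,::-1]); t=read_camera("top"); cv2.imwrite("pics/t15.png",t[:,:,::-1])
mt=camera_model("top")
for nm,i,mm in (("top",t,mt),("side",s,camera_model("side"))):
    h,ss,v=cv2.split(cv2.cvtColor(np.ascontiguousarray(i[:,:,::-1]),cv2.COLOR_BGR2HSV))
    for c in blobs((h<22)&(ss>60)&(v>50),20):
        p=mid(c); w=at(mm,[p],.03)[0,:2]*1000-M; l=[w@N,w@U]
        if abs(l[0])<90 and -80<l[1]<160: print(nm,np.round(p,1),cv2.contourArea(c),"lat,s",np.round(l,1))
```

```text
cam ls [[-1.2, -82.9]]
tray rear [[-47.0, -23.1], [49.6, -23.9]]
0.052 near [[-75.9, -6.6], [77.7, -7.2]] far [[-75.9, 4.0], [77.8, 3.9]]
0.057 near [[-74.1, -6.8], [75.9, -7.4]] far [[-74.2, 3.5], [76.0, 3.5]]
side [222.8 156.4] 73.0 lat,s [-69.4 -13.1]
side [237.2 148.2] 69.0 lat,s [-22.5  -2.5]
side [268.3 142.7] 20.0 lat,s [ 60.3 -25.4]
side [253.5 142.6] 52.0 lat,s [26. -4.]
```

The tray's rear edge sticks out 16.5 mm from the bay front (16 expected). It is centred within 1 mm and square to within 0.3°, so it is home. The arm is clear, so I'm handing in.

```bash
python3 -c "
from cell import *
print(hand_in())"
```

```text
the job is handed in; nothing more can be done
None
```

The job is handed in: both pellets lie flat in the two empty cells, and the tray is square against the bay's stop (last measured sticking out 16.5 mm, 16 expected), with the pot, tin, dibber and fork not touched, at about 22 s of the 72 s allowed.

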